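# Seal the detergent tub's lid along its rim

## Task

Seal the lid of the white detergent tub: draw your fingertips along the row of raised grey tabs on its rim and press them down flat one after another, beginning at the end of the long row that is away from the corner and carrying on round the corner to the last tab on the short side. Press lightly, do not lift the tub or shove it about, leave the other things where they are, and take the hand away at the end.

Things in the scene. Friction and masses are not known exactly. Their poses are not given: they have to be found in the camera images.
- tub: White detergent tub, lid on, 170 x 260 mm (along its x, y), about 2.4 kg, loose on the table (underside at z = 0). Origin: centre of its underside, z up. Lid top flat, 120 mm up; bar handle at x = 30, y = -60 to 30 mm rises 31 mm over it. Six grey flaps (tabs) on its rim: 1-4 on the near long edge (x = -67 mm) towards -y, then 5, 6 round the corner on the short edge (y = -112 mm) towards +x.
- tab1 (a joint): Tab 1: flap 44 mm long, 26 wide, 5 thick, hinged at x = -67, y = 118 mm of the tub, reaching to -y and sloping up that way, so a fingertip drawn to -y at 127 mm above the tub's underside rides it down; the other way it would catch. 0: raised, free end 14 mm up; 0.32: flat (stop). Starts at 0 to 0.05. Stiff springless hinge (0.03 N m): stays where left.
- tab1_free (a point): Middle of the upper edge of tab 1's free end; it moves with the tab. Flat, the tab's whole upper face is 127 mm above the tub's underside (7 mm over the lid); nothing rises higher between it and the next tab.
- tab2 (a joint): Tab 2: flap 44 mm long, 26 wide, 5 thick, hinged at x = -67, y = 66 mm of the tub, reaching to -y and sloping up that way, so a fingertip drawn to -y at 127 mm above the tub's underside rides it down; the other way it would catch. 0: raised, free end 14 mm up; 0.32: flat (stop). Starts at 0 to 0.05. Stiff springless hinge (0.03 N m): stays where left.
- tab2_free (a point): Middle of the upper edge of tab 2's free end; it moves with the tab. Flat, the tab's whole upper face is 127 mm above the tub's underside (7 mm over the lid); nothing rises higher between it and the next tab.
- tab3 (a joint): Tab 3: flap 44 mm long, 26 wide, 5 thick, hinged at x = -67, y = 14 mm of the tub, reaching to -y and sloping up that way, so a fingertip drawn to -y at 127 mm above the tub's underside rides it down; the other way it would catch. 0: raised, free end 14 mm up; 0.32: flat (stop). Starts at 0 to 0.05. Stiff springless hinge (0.03 N m): stays where left.
- tab3_free (a point): Middle of the upper edge of tab 3's free end; it moves with the tab. Flat, the tab's whole upper face is 127 mm above the tub's underside (7 mm over the lid); nothing rises higher between it and the next tab.
- tab4 (a joint): Tab 4: flap 44 mm long, 26 wide, 5 thick, hinged at x = -67, y = -38 mm of the tub, reaching to -y and sloping up that way, so a fingertip drawn to -y at 127 mm above the tub's underside rides it down; the other way it would catch. 0: raised, free end 14 mm up; 0.32: flat (stop). Starts at 0 to 0.05. Stiff springless hinge (0.03 N m): stays where left.
- tab4_free (a point): Middle of the upper edge of tab 4's free end; it moves with the tab. Flat, the tab's whole upper face is 127 mm above the tub's underside (7 mm over the lid); nothing rises higher between it and the next tab.
- tab5 (a joint): Tab 5: flap 44 mm long, 26 wide, 5 thick, hinged at x = -45, y = -112 mm of the tub, reaching to +x and sloping up that way, so a fingertip drawn to +x at 127 mm above the tub's underside rides it down; the other way it would catch. 0: raised, free end 14 mm up; 0.32: flat (stop). Starts at 0 to 0.05. Stiff springless hinge (0.03 N m): stays where left.
- tab5_free (a point): Middle of the upper edge of tab 5's free end; it moves with the tab. Flat, the tab's whole upper face is 127 mm above the tub's underside (7 mm over the lid); nothing rises higher between it and the next tab.
- tab6 (a joint): Tab 6: flap 44 mm long, 26 wide, 5 thick, hinged at x = 7, y = -112 mm of the tub, reaching to +x and sloping up that way, so a fingertip drawn to +x at 127 mm above the tub's underside rides it down; the other way it would catch. 0: raised, free end 14 mm up; 0.32: flat (stop). Starts at 0 to 0.05. Stiff springless hinge (0.03 N m): stays where left.
- tab6_free (a point): Middle of the upper edge of tab 6's free end; it moves with the tab. Flat, the tab's whole upper face is 127 mm above the tub's underside (7 mm over the lid); nothing rises higher between it and the next tab.
- scoop: Grey measuring cup, 40 mm across, 36 mm high, standing loose on the lid about x = 45 mm, y = 85 mm of the tub's frame; origin under its centre.
- jug: White detergent jug with handle, 75 x 120 mm, 220 mm high with cap; bystander, origin under its centre.
- spray: Bottle, 60 mm across, 170 mm high; bystander, origin under its centre.
- pegjar: Glass jar with a steel lid, 72 mm across, 100 mm high; bystander, origin under its centre.
- brush: Hand brush, 200 mm long, lying along its x; bystander.
- peg_a: Wooden clothes peg, 72 x 10 x 12 mm, lying on the table in front of the tub; bystander, origin under its centre.
- peg_b: Wooden clothes peg, 72 x 10 x 12 mm, lying on the table in front of the tub; bystander, origin under its centre.

How it is judged:
On the way, in this order (a step that is already met when the one before it is completed fails the run):
1. tab 1 is pressed down flat (value of joint tab1 above 0.25 rad), for 0.1 s.
2. tab 2 is pressed down flat after the one before it (value of joint tab2 above 0.25 rad), for 0.1 s.
3. tab 3 is pressed down flat after the one before it (value of joint tab3 above 0.25 rad), for 0.1 s.
4. tab 4 is pressed down flat after the one before it (value of joint tab4 above 0.25 rad), for 0.1 s.
5. tab 5 is pressed down flat after the one before it (value of joint tab5 above 0.25 rad), for 0.1 s.
6. tab 6 is pressed down flat after the one before it (value of joint tab6 above 0.25 rad), for 0.1 s.
At the end, for the whole second after the job is handed in: All six tabs lie flat (joint above 0.25 rad, free end within about 3 mm of level), the tub stands upright, at rest, within 40 mm of where it was, and the other things are within 50 mm of where they were (value of joint each of tab1, tab2, tab3, tab4, tab5, tab6 above 0.25 rad and distance of tub from where it was at the start of the episode below 0.04 m and angle between tub's own z axis and vertical below 0.05 rad and linear speed of tub below 0.02 m/s and distance of each of scoop, jug, spray, pegjar, brush, peg_a, peg_b from where it was at the start of the episode below 0.05 m); the robot touches nothing.
It fails at once if the tub is shoved more than 40 mm (distance of tub from where it was at the start of the episode above 0.04 m).
It fails at once if the tub is lifted or tipped (height (world z) of tub above 0.012 m or angle between tub's own z axis and vertical above 0.12 rad).
It fails at once if the tub is pressed with more than 45 N (contact force between the fingers and tub above 45 N).
It fails at once if a bystander is moved more than 50 mm (distance of any of scoop, jug, spray, pegjar, brush, peg_a, peg_b from where it was at the start of the episode above 0.05 m).
It also fails if it takes over 43 s, if anything falls off the work surface, if the arm or the gripper's body presses on something with over 40 N, if the wrist force passes 120 N, or if a joint passes its speed limit or range.

## Robot

A 7-joint arm with a two-finger parallel gripper is mounted at the origin on the work surface. World frame = base frame: x ahead of the robot, y to its left, z up, the work surface at z = 0. Lengths are in m, angles in rad, forces in N, time in s.
With the tool pointing down it reaches from about 0.4 to 0.875 m from the base axis. Payload 19.3 kg.
Tool frame: the origin (TCP) lies on the centre line of the jaws, within the pads' length; the fingertips stand 14 mm ahead of it and the grasp point (between the pads) lies 5 mm behind it (bot.tip_extent is the distance from the TCP to the fingertips, in m); z points along the fingers, y is the line along which they close (so a half turn about z gives the same grasp; the last joint's range is limited). The gripper opens to 85 mm and grips with 20 to 120 N. Pads are 22 mm wide; open, the fingers measure 114 mm over their backs; the gripper's body (76 mm by 85 mm) begins 54 mm behind the grasp point. The pads swing forward as they close: fully open they stand 13 mm farther back than shut.
Start: joints at [1.209, 0.521, -0.036, 1.599, 0.021, 1.021, -0.113], TCP at [0.18, -0.599, 0.221] pointing down, gripper open.
Joint ranges: [-2.91, 2.91], [-0.3, 2.13], [-1.5, 1.42], [0.17, 2.43], [-1.26, 4.41], [0.16, 1.93], [-2.52, 2.52]. Speed limits (rad/s): [1.89, 1.89, 2.39, 2.39, 3.01, 3.01, 3.01].

## Interface

Orientations are given as [roll, pitch, yaw] about the fixed x, y, z axes, in that order (R = Rz(yaw) Ry(pitch) Rx(roll)).
In Python, from workcell import monitor, grab_frame, camera_model, bot gives the robot as it stands.
- The arm moves only by the tool move_arm, never from a script. Its argument "moves" is a list of rows, each a list of 4 numbers: the shift along the world's x, y, z in mm, then the turn about the world's z in rad. A call has 1 to 12 rows; each row is the pose to reach, as a shift and turn from the pose commanded when the call began; what a row does not reach only later rows make up. A row lasts 1/8 s, in which the tool goes at most 62.5 mm and 10.7 degrees, less where a joint would pass 70% of its speed; a pose out of reach is approached as far as the arm can. A call with a gripper value outside its range is refused whole. "gripper" is the opening, from 0 (shut) to 1 (fully open), set as the call begins (left out, the last holds). The fingers move at their own pace and stop on an object; "newtons" is the grip in N (left out, the last holds). Time passes only in rows, so rows that repeat a pose let the fingers close. It gives the time, the measured TCP pose, the force, the opening and the grip force at its end, in the units of the state.
- monitor.observe(): the state, without advancing time (a new reading comes with each control period).
- grab_frame(name): name is "scene" or "top" or "wrist"; returns the picture (420x560x3 uint8, blue, green, red); there is no depth.
- camera_model(name): a dict with "vfov" (degrees; the focal length in pixels is half the picture's height over the tangent of half this angle, whatever the lens; pixels are square), "cx", "cy" (the principal point, pixels), "R" (3x3) and "t" (3): a world point X has camera coordinates R X + t; the wrist camera has in their place "T_tool_cam" (4x4, takes a point from camera to tool coordinates, whose origin is the TCP and whose axes are the flange's). Camera axes: x right, y down, z forward; pixel columns grow to the right and rows downward; lengths in m; the calibration is good to about 2 mm. A picture is of the moment at which its call begins: read the wrist's pose just before it. camera_model takes no time and is no camera call.
- bot.job_done(): hands the job in; it is judged then, once.
The state is a dict: "clock": time; "qpos": joint angles; "qd": joint speeds; "joint_efforts": joint torques, N m; "position": TCP position; "tool_rot": TCP orientation; "force": force on the tool from outside, world axes, zero at the start; "moment": the same for the moment, N m; "grip_width": finger opening in m; "finger_force": force on a finger pad.
Only numpy, scipy, OpenCV 4.12 (cv2) and the standard library are available. Lean on these libraries where they do the work, as an engineer would, in place of code of your own. Each camera call takes 0.05 s, during which the arm holds its last target. There are 200 camera calls.

## Working session

There is one attempt and no reset: what is moved stays moved. The work goes in short steps, Python scripts to look and compute and a tool call to move; the robot and the scene stay as the last step left them, time stands still between calls to the robot, and variables do not carry over. Pictures are saved under pics/ and viewed, at most 10 in all, crops included, and the job is handed in when it is done.

Besides the shell and the picture viewer there is one more tool, called after "Call:" as a command line: name --pt "numbers of a row" for each row, then --argument value for the rest. move_arm: Moves the arm, as the interface text tells. Its arguments: {"type":"object","properties":{"moves":{"type":"array","items":{"type":"array","items":{"type":"number"}}},"gripper":{"type":"number"},"newtons":{"type":"number"}},"required":["moves"]}

```bash
mkdir -p pics; python3 - <<'E'
from workcell import monitor, grab_frame, camera_model, bot
import cv2
for n in("scene","top"):
    cv2.imwrite(f"pics/{n}0.png",grab_frame(n)); 
    m=camera_model(n);print(n,m)
print(monitor.observe())
E
```

```text
scene {'vfov': 44.71106303871453, 'cx': 280.57306313448714, 'cy': 205.4055940873359, 'R': array([[-0.72731445,  0.68617387, -0.01338278],
       [ 0.44969506,  0.46174544, -0.76456883],
       [-0.51844772, -0.56210013, -0.64440313]]), 't': array([ 0.40425089, -0.14327609,  1.71022949])}
top {'vfov': 47.2480302842302, 'cx': 271.7273223555106, 'cy': 207.47938758319304, 'R': array([[-0.0163202 , -0.9996863 , -0.0189985 ],
       [-0.99064059,  0.01874199, -0.13520341],
       [ 0.13551706,  0.01661414, -0.9906357 ]]), 't': array([0.0149898 , 0.51292095, 1.19513749])}
{'clock': 0.1, 'qpos': array([ 1.20879334,  0.52199219, -0.03632792,  1.59991849,  0.02121816,
        1.02106831, -0.11278571]), 'qd': array([-0.0003424 , -0.00084432, -0.00051662, -0.00327603,  0.0012786 ,
        0.00087826, -0.0015007 ]), 'joint_efforts': array([ 3.90278568e-03, -9.28492355e+01,  1.98413171e+00, -3.70536053e+01,
        1.81984319e-02,  5.37573185e-03,  4.69502504e-05]), 'position': array([ 0.1796807 , -0.59831272,  0.22037138]), 'tool_rot': array([-3.14059525e+00,  8.29328628e-05,  2.91815660e-01]), 'force': array([-0.06250091,  0.31822596, -0.15605972]), 'moment': array([-0.00857244, -0.00093418, -0.00779862]), 'finger_force': 0.0, 'grip_width': 0.08551576417322086}
```

View pics/top0.png

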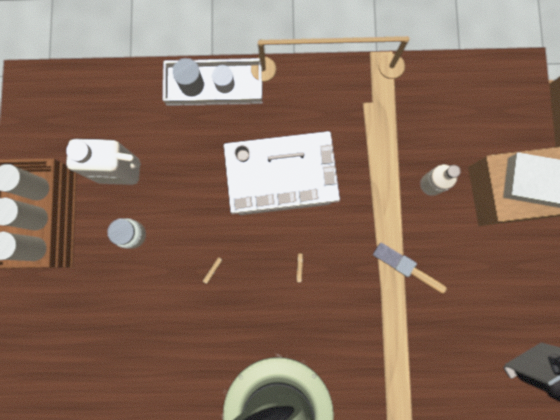

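View pics/scene0.png

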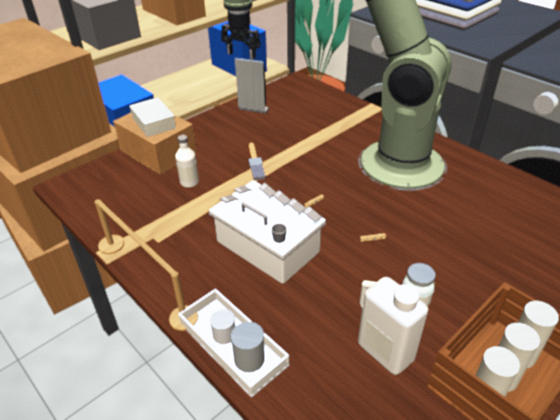

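Top view: the tub lid has corners near (225,143), (330,132), (338,201) and (232,213). Tabs 1-4 run left to right along the bottom edge, about (243,202) to (306,196). Tabs 5 and 6 are at (329,177) and (326,155). The scene view agrees, with the scoop and handle on the lid.

```bash
cat > h.py <<'E'
import numpy as np,cv2
from workcell import monitor, grab_frame, camera_model, bot
def ray(n,uv,z):
    m=camera_model(n);f=210/np.tan(np.radians(m["vfov"]/2))
    R,t=np.array(m["R"]),np.array(m["t"]);c=-R.T@t
    uv=np.atleast_2d(uv).astype(float)
    d=np.c_[(uv[:,0]-m["cx"])/f,(uv[:,1]-m["cy"])/f,np.ones(len(uv))]@R
    return c+d*((z-c[2])/d[:,2])[:,None]
def proj(n,X):
    m=camera_model(n);f=210/np.tan(np.radians(m["vfov"]/2))
    p=np.atleast_2d(X)@np.array(m["R"]).T+m["t"];return p[:,:2]/p[:,2:]*f+[m["cx"],m["cy"]]
E
python3 - <<'E'
from h import *
im=cv2.imread("pics/top0.png")
hsv=cv2.cvtColor(im,cv2.COLOR_BGR2HSV)
mask=((hsv[...,2]>120)&(hsv[...,1]<60)).astype(np.uint8)
mask[:120]=0;mask[230:]=0;mask[:,:210]=0;mask[:,355:]=0
mask=cv2.morphologyEx(mask,cv2.MORPH_CLOSE,np.ones((5,5)))
c=max(cv2.findContours(mask,0,2)[0],key=cv2.contourArea)
P=ray("top",c[:,0],.12)[:,:2]
r=cv2.minAreaRect((P*1000).astype(np.float32));print(r);print(cv2.boxPoints(r))
m=camera_model("top");print("cam",-np.array(m["R"]).T@m["t"])
cr=cv2.resize(im[120:225,215:350],None,fx=5.5,fy=5.5,interpolation=cv2.INTER_CUBIC)
cc=((c-[215,120]+.5)*5.5).astype(int);cv2.drawContours(cr,[cc],-1,(0,0,255),1)
cv2.imwrite("pics/crop.png",cr)
E
```

```text
((587.719970703125, -18.842971801757812), (177.75289916992188, 265.1620788574219), 5.582010746002197)
[[ 486.36874  104.46431]
 [ 512.1612  -159.44035]
 [ 689.07117 -142.15025]
 [ 663.27875  121.75441]]
cam [ 0.34640342 -0.01448424  1.25357931]
```

View pics/crop.png

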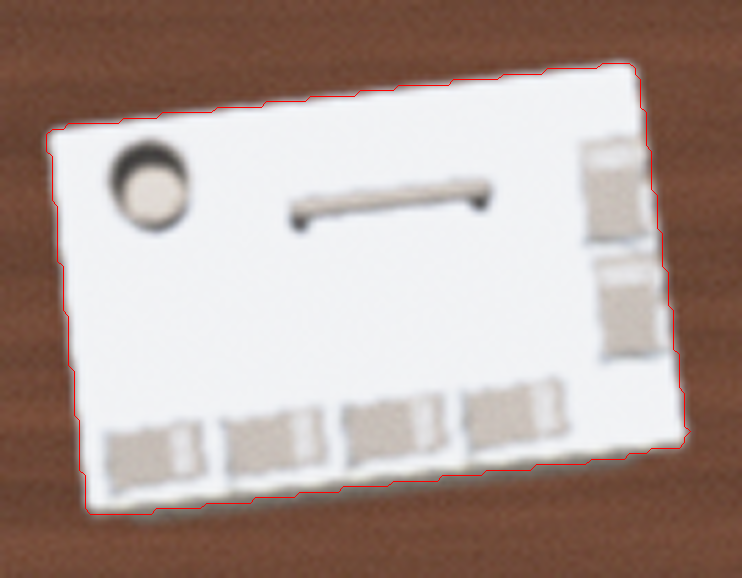

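```bash
cat >> h.py <<'E'
C=np.array([.5891,-.0187,0]);Y=.0974
def tub(p,c=C,y=Y):
    p=np.atleast_2d(p)/1000.;return p@np.array([[np.cos(y),np.sin(y),0],[-np.sin(y),np.cos(y),0],[0,0,1]])+c
E
cat > ov.py <<'E'
from h import *
import sys
def overlay(out,ims,c=C,y=Y):
    T=[]
    for h in (118,66,14,-38):
        T.append([[-80,h,127],[-54,h,127],[-54,h-42,141],[-80,h-42,141]])
    for h in (-45,7):
        T.append([[h,-125,127],[h,-99,127],[h+42,-99,141],[h+42,-125,141]])
    T.append([[-85,-130,120],[85,-130,120],[85,130,120],[-85,130,120]])
    o=[]
    for n,(x0,y0,x1,y1) in (("top",(215,120,350,225)),("scene",(200,170,335,285))):
        a=cv2.resize(ims[n][y0:y1,x0:x1],None,fx=5,fy=5,interpolation=cv2.INTER_CUBIC)
        for q in T:
            p=((proj(n,tub(q,c,y))-[x0-.5,y0-.5])*5).astype(np.int32)
            cv2.polylines(a,[p],True,(0,0,255),1)
        o.append(cv2.resize(a,(675,int(a.shape[0])))[:, :])
    for k,a in enumerate(o): cv2.imwrite(f"pics/{out}{k}.png",a)
E
python3 - <<'E'
from ov import *
overlay("ov",{n:cv2.imread(f"pics/{n}0.png") for n in("top","scene")})
E
```

```text
(no output)
```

View pics/ov0.png

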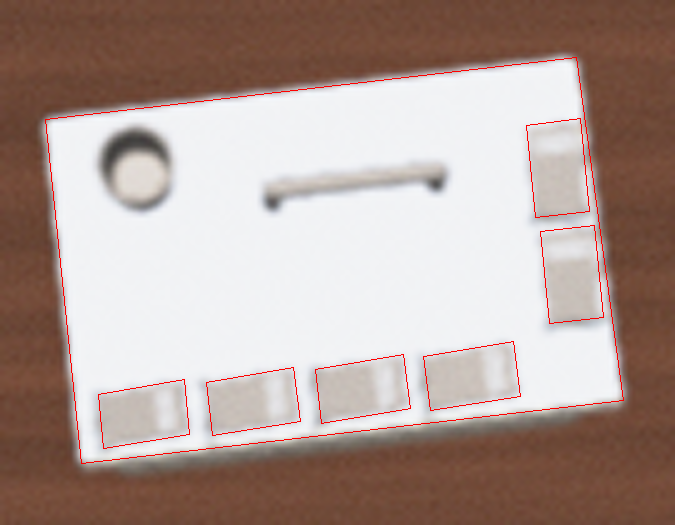

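View pics/ov1.png

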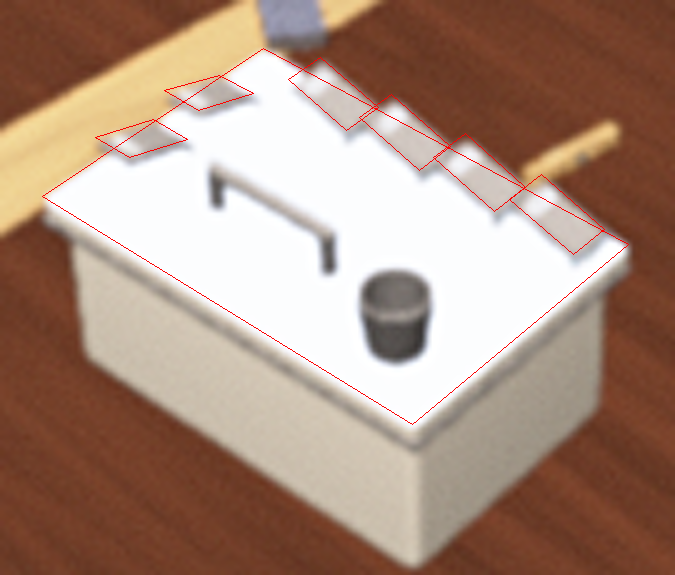

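The overlays fit within about 2 mm in both views: lid rim and all six tabs coincide. I'll use this pose for the waypoints.

```bash
python3 - <<'E'
from h import *
s=monitor.observe();print(bot.tip_extent,s["position"],s["tool_rot"])
for p in ([-67,140,200],[-67,138,142],[-67,-112,142],[65,-112,142],[65,-112,220]): print(p,np.round((tub(p)[0])*1000,1), np.round((tub(p)[0]-s["position"])*1000,1))
E
```

```text
0.014 [ 0.1796807  -0.59831272  0.22037138] [-3.14059525e+00  8.29328628e-05  2.91815660e-01]
[-67, 140, 200] [508.8 114.1 200. ] [329.1 712.4 -20.4]
[-67, 138, 142] [509.  112.1 142. ] [329.3 710.4 -78.4]
[-67, -112, 142] [ 533.3 -136.7  142. ] [353.6 461.6 -78.4]
[65, -112, 142] [ 664.7 -123.8  142. ] [485.  474.5 -78.4]
[65, -112, 220] [ 664.7 -123.8  220. ] [ 4.850e+02  4.745e+02 -4.000e-01]
```

Call:
move_arm --pt "0 0 20 0" --pt "20 45 40 -0.1" --pt "45 95 40 -0.2" --pt "70 150 40 -0.2" --pt "95 205 40 -0.2" --pt "120 260 40 -0.2" --pt "145 315 40 -0.2" --pt "170 370 40 -0.2" --pt "195 425 40 -0.2" --pt "220 480 40 -0.2" --pt "245 535 40 -0.2" --pt "245 535 40 -0.2" --gripper 0

```text
clock: 1.6
position: [0.4259, -0.0598, 0.2608]
tool_rot: [-3.14, -0.0, 0.098]
force: [-0.2, -1.2, -0.1]
grip_width: 0.0001
finger_force: 0.0
```

Call:
move_arm --pt "20 45 0 0" --pt "40 90 0 0" --pt "60 135 -20 0" --pt "83 172 -40 0" --pt "83 172 -60 0" --pt "83 172 -80 0" --pt "83 172 -80 0" --pt "83 172 -80 0"

```text
clock: 2.6
position: [0.5081, 0.108, 0.1816]
tool_rot: [3.142, -0.001, 0.091]
force: [-0.6, 0.1, -0.7]
grip_width: -0.0001
finger_force: 0.0
```

Call:
move_arm --pt "1 3 -15 0" --pt "1 3 -30 0" --pt "1 3 -39 0" --pt "1 3 -39 0" --pt "1 3 -39 0"

```text
clock: 3.22
position: [0.5089, 0.1115, 0.1421]
tool_rot: [-3.142, -0.0, 0.092]
force: [-0.7, 0.5, 0.7]
grip_width: 0.0003
finger_force: 0.0
```

```bash
python3 - <<'E'
from ov import *
s=monitor.observe();print(s["position"],s["tool_rot"],s["force"])
a=cv2.resize(grab_frame("scene")[130:290,180:380],None,fx=4,fy=3.75*1.0,interpolation=cv2.INTER_CUBIC)
cv2.imwrite("pics/s1.png",a[:600])
E
```

```text
[0.50889074 0.11148953 0.14209415] [-3.14152175e+00 -1.96736049e-04  9.17927328e-02] [-0.71221487  0.54273957  0.71673973]
```

View pics/s1.png

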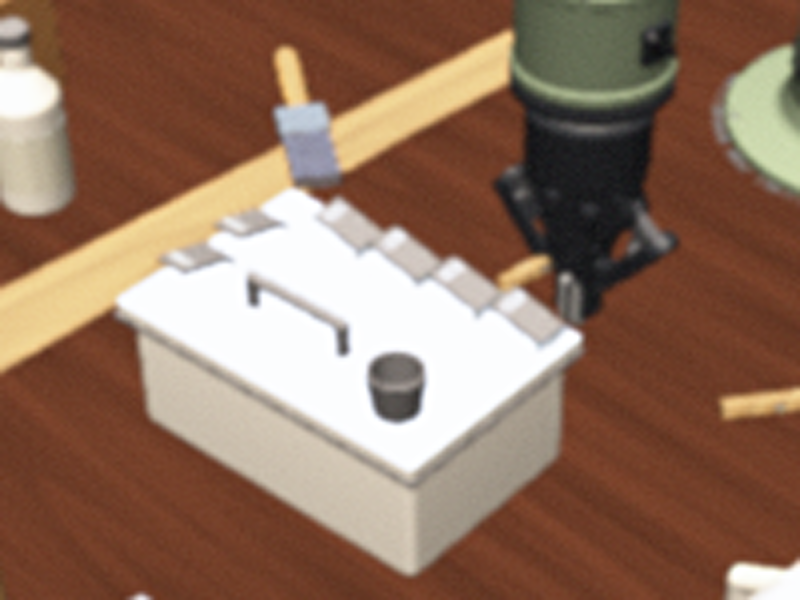

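The closed tip, at about (580,305), is poised at the tab 1 end of the rim, touching nothing. Now I'll draw it along.

Call:
move_arm --pt "0.5 -5 0 0" --pt "1 -10 0 0" --pt "1.5 -15 0 0" --pt "2 -20 0 0" --pt "2.5 -25 0 0" --pt "3 -30 0 0" --pt "3.5 -36 0 0" --pt "4 -42 0 0" --pt "5 -48 0 0" --pt "5.5 -54 0 0" --pt "6 -60 0 0" --pt "6 -60 0 0"

```text
clock: 4.78
position: [0.5148, 0.0509, 0.1419]
tool_rot: [3.141, 0.0, 0.091]
force: [-0.2, 1.0, 0.4]
grip_width: -0.0001
finger_force: 0.0
```

```bash
python3 - <<'E'
from ov import *
s=monitor.observe();print(s["position"],s["tool_rot"],s["force"])
a=cv2.resize(grab_frame("scene")[130:290,180:380],None,fx=4,fy=3.75*1.0,interpolation=cv2.INTER_CUBIC)
cv2.imwrite("pics/s2.png",a[:600])
E
```

```text
[0.51480773 0.05087948 0.14186898] [3.14146455e+00 3.25624419e-05 9.10255642e-02] [-0.15212829  0.9991967   0.36698283]
```

View pics/s2.png

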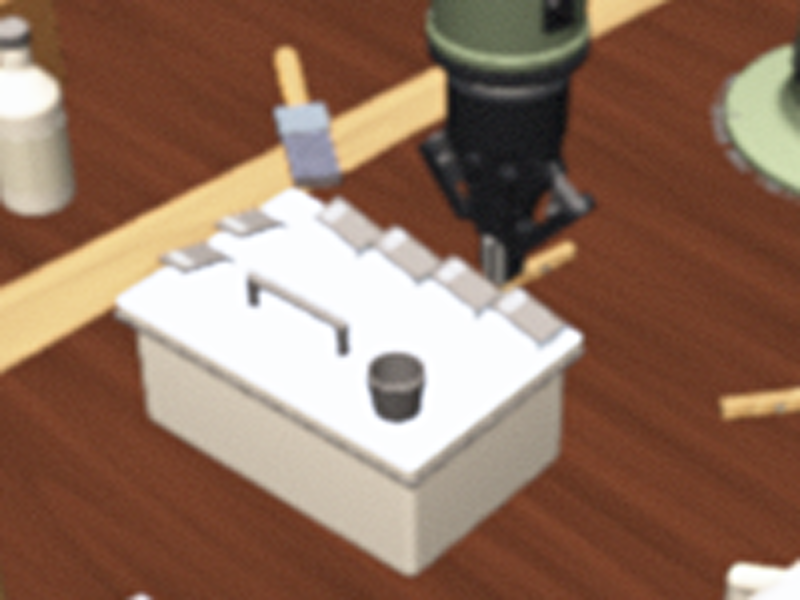

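The tip at (497,280) is behind the tabs, on the robot side, and none are pressed. I'll compare where the tip should project with where it appears.

```bash
python3 - <<'E'
from ov import *
s=monitor.observe();P=s["position"]
f=lambda X:(proj("scene",X)-[179.5,129.5])*[4,3.75]
print("tip",f(P-[0,0,.014]),"tcp",f(P), f(P+[0,0,.03]))
print("tab1 free,hinge",f(tub([[-67,76,141],[-67,118,127]])))
t=grab_frame("top");cv2.imwrite("pics/t2raw.png",t)
a=cv2.resize(t[110:250,190:360],None,fx=4.2,fy=4.2,interpolation=cv2.INTER_CUBIC)
for X,c in ((P-[0,0,.014],(0,0,255)),(P+[0,0,.1],(0,255,0))):
    p=(proj("top",X)[0]-[189.5,109.5])*4.2;cv2.circle(a,tuple(int(v) for v in p),4,c,-1)
cv2.imwrite("pics/t2.png",a)
E
```

```text
tip [[501.38502318 304.92416421]] tcp [[501.75783742 289.57089287]] [[502.57409937 255.95551574]]
tab1 free,hinge [[500.51883248 290.15313979]
 [551.00728055 331.32740718]]
```

View pics/t2.png

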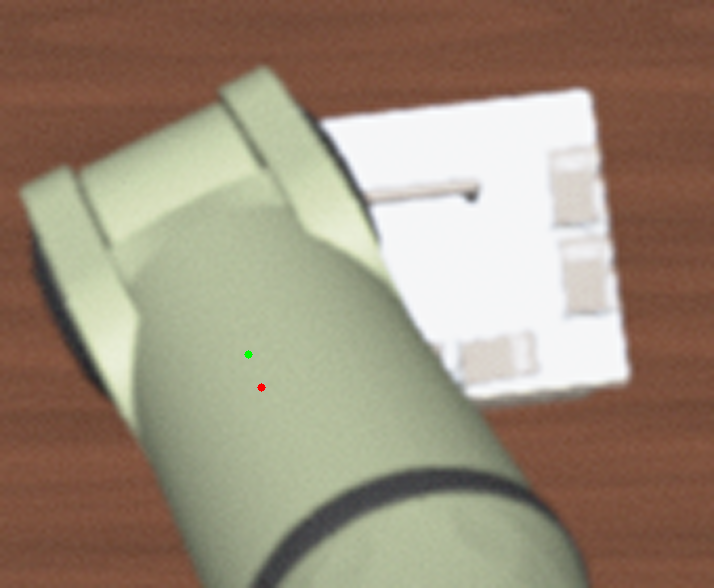

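```bash
python3 - <<'E'
from ov import *
s=monitor.observe();P=s["position"]
y=Y;d=(P-C);print("tip in tub",[d[0]*np.cos(y)+d[1]*np.sin(y),-d[0]*np.sin(y)+d[1]*np.cos(y)])
n=grab_frame("scene");o=cv2.imread("pics/scene0.png")
f=lambda X,x0,y0,k:tuple(int(v) for v in (proj("scene",X)[0]-[x0-.5,y0-.5])*k)
k=8;x0,y0,x1,y1=285,185,335,222
A=[]
for im in(o,n):
    a=cv2.resize(im[y0:y1,x0:x1],None,fx=k,fy=k,interpolation=cv2.INTER_CUBIC)
    cv2.circle(a,f(P-[0,0,.014],x0,y0,k),2,(0,0,255),-1)
    A.append(a)
w=cv2.resize(grab_frame("wrist"),(400,300))
m=np.vstack([np.hstack(A),np.hstack([w,np.zeros_like(w)])])
cv2.imwrite("pics/c3.png",m);print(m.shape)
E
```

```text
tip in tub [np.float64(-0.06715750161172833), np.float64(0.07712140529784545)]
(596, 800, 3)
```

View pics/c3.png

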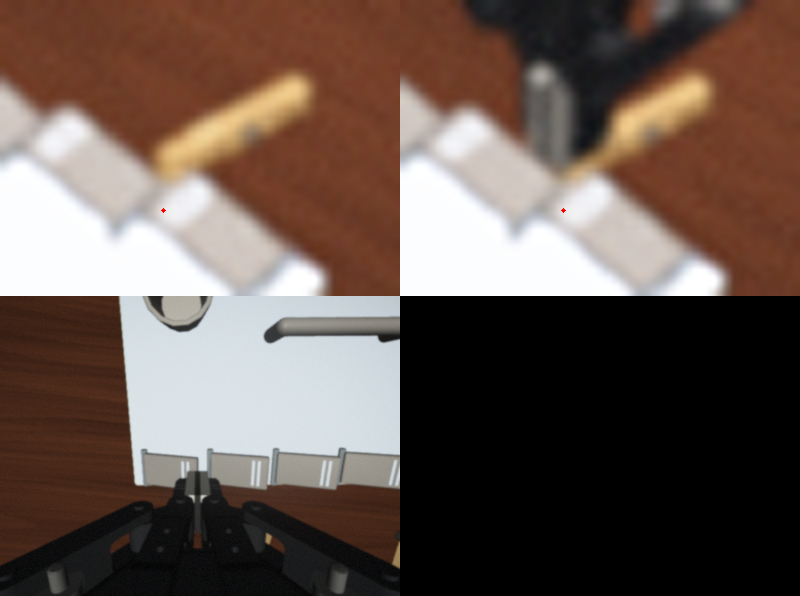

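Scene: the finger's end is at about (165,165) in the crop, well above its predicted (163,210), and tab 1 hasn't changed. In the wrist view the fingertips end near (276,245) at full scale. I'll triangulate the real tip.

```bash
python3 - <<'E'
from ov import *
from scipy.spatial.transform import Rotation as Ro
s=monitor.observe();P=s["position"];Rt=Ro.from_euler("xyz",s["tool_rot"]).as_matrix()
m=camera_model("wrist");T=np.array(m["T_tool_cam"]);fw=210/np.tan(np.radians(m["vfov"]/2))
print(T,fw,m["cx"],m["cy"])
Tw=np.eye(4);Tw[:3,:3]=Rt;Tw[:3,3]=P;W=Tw@T;Wi=np.linalg.inv(W)
def pw(X):
    X=np.atleast_2d(X);c=(Wi@np.c_[X,np.ones(len(X))].T).T;return c[:,:2]/c[:,2:3]*fw+[m["cx"],m["cy"]]
print("tub pts in wrist /1.4:");q=[[-80,118,127],[-54,118,127],[-80,66,127],[-54,66,127],[-80,14,127],[-85,130,120]]
print(np.round(pw(tub(q))/1.4+[0,296]))
for e in(-.02,-.01,0,.014):print(e,np.round(pw(P-[0,0,e])/1.4+[0,296]))
uv=np.array([276,245.]);d1=W[:3,:3]@np.r_[(uv-[m["cx"],m["cy"]])/fw,1];c1=W[:3,3]
a=ray("scene",[305.6,205.1],.3)[0];b=ray("scene",[305.6,205.1],.0)[0]
A=np.c_[d1,-(b-a)];l=np.linalg.lstsq(A,a-c1,rcond=None)[0]
print("tri",c1+d1*l[0],a+(b-a)*l[1],"P",P)
E
```

```text
[[-1.35817752e-03 -9.64987216e-01 -2.62293403e-01  6.61644118e-02]
 [ 9.99998630e-01 -1.55894111e-03  5.57324682e-04  1.64247181e-03]
 [-9.46711162e-04 -2.62292286e-01  9.64988010e-01 -1.53762233e-01]
 [ 0.00000000e+00  0.00000000e+00  0.00000000e+00  1.00000000e+00]] 320.1123873300241 276.16821007970066 207.70852038132003
tub pts in wrist /1.4:
[[144. 485.]
 [142. 454.]
 [209. 484.]
 [210. 453.]
 [274. 484.]
 [132. 487.]]
-0.02 [[195. 489.]]
-0.01 [[195. 483.]]
0 [[195. 477.]]
0.014 [[195. 470.]]
tri [0.52152111 0.05065568 0.14729097] [0.51549933 0.05419553 0.14956614] P [0.51473208 0.05165508 0.14189762]
```

The true tip sits near z ≈ 0.148, so shut it isn't 14 mm ahead of the TCP. xy agrees. I'll back up over the bare lid beyond tab 1's hinge and feel for the 120 mm surface gently.

Call:
move_arm --pt "0 0 6 0" --pt "-2 20 6 0" --pt "-4 40 6 0" --pt "-5 55 6 0" --pt "-5 55 0 0" --pt "-5 55 -6 0" --pt "-5 55 -9 0" --pt "-5 55 -12 0" --pt "-5 55 -14 0" --pt "-5 55 -14 0"

```text
clock: 6.22
position: [0.5098, 0.1063, 0.1278]
tool_rot: [-3.142, 0.0, 0.092]
force: [0.9, 0.7, -0.4]
grip_width: 0.0001
finger_force: 0.0
```

Call:
move_arm --pt "0 0 -2 0" --pt "0 0 -3 0" --pt "0 0 -4 0" --pt "0 0 -5 0" --pt "0 0 -6 0" --pt "0 0 -6 0"

```text
clock: 6.98
position: [0.5097, 0.1064, 0.1218]
tool_rot: [-3.142, 0.0, 0.092]
force: [0.7, -0.1, -0.6]
grip_width: -0.0
finger_force: 0.0
```

Call:
move_arm --pt "0 0 -1 0" --pt "0 0 -2 0" --pt "0 0 -3 0" --pt "0 0 -3 0"

```text
clock: 7.48
position: [0.5097, 0.1064, 0.1188]
tool_rot: [-3.142, 0.0, 0.092]
force: [-0.5, -0.8, 0.6]
grip_width: -0.0
finger_force: 0.0
```

Call:
move_arm --pt "0 0 -1 0" --pt "0 0 -2 0" --pt "0 0 -2 0"

```text
clock: 7.85
position: [0.5097, 0.1064, 0.1168]
tool_rot: [3.142, 0.0, 0.092]
force: [-0.2, -0.4, -0.2]
grip_width: -0.0002
finger_force: 0.0
```

Call:
move_arm --pt "0 0 -1 0" --pt "0 0 -2 0" --pt "0 0 -2 0"

```text
clock: 8.22
position: [0.5097, 0.1064, 0.1148]
tool_rot: [3.142, 0.0, 0.092]
force: [-0.2, -0.3, 0.7]
grip_width: -0.0
finger_force: 0.0
```

```bash
python3 - <<'E'
from ov import *
P=monitor.observe()["position"]
n=grab_frame("scene");o=cv2.imread("pics/scene0.png")
d=np.abs(n.astype(int)-o).sum(2)
for z in(.134,.127,.12,.115,.1):print(z,np.round(proj("scene",[P[0],P[1],z])[0],1),np.round(proj("scene",[P[0]+.011,P[1]+.002,z])[0],1))
print("cols 310-331");
for r in range(200,224):print(r,*["%3d"%v for v in d[r,310:332]])
E
```

```text
0.134 [321.7 218.2] [319.3 220.6]
0.127 [321.6 220.3] [319.2 222.7]
0.12 [321.5 222.3] [319.1 224.7]
0.115 [321.4 223.8] [319.1 226.1]
0.1 [321.2 228.1] [318.9 230.4]
cols 310-331
200 417 428 360 316 360 382 363 385 358 290 209 157 134 127 161 141 166 135 159 165 158 147
201 489 496 436 366 348 333 299 275 269 190 129 119 113 128 118 166 133 149 144 147 154 118
202 424 488 403 350 333 274 221 170 161 146 141 127 135 119 142 138 139 125 165 172 147 100
203 300 358 320 297 273 214 165 139 133 130 132 125 129 124 122 128 113 110 135 174 120  47
204 149 260 241 206 177 155 125 131 113 129 132 126 124 138 138 114 107 119 148 143 105  30
205  39 117 130 110 108 146 130 120 127 119 119 115 134 140 136 146 121 118 126 130  87  31
206  11  39  43  37  61 101 112 140 123 110 107 104 132 136 161 154 116 104 105  96  72  43
207  17   5   4   5  33  67 125 128 129 126 118 113 136 122 148 125  98  97  91  95  88  77
208   5  12   4   7  23  38  96 138 135 125 127 125 118 132 141 118  94  91  89  94  97  97
209   2   3   3   9   4  29  81 105  95  86  99 127 142 115 132 129  96  88  94  91 109 112

[... 587 characters left out ...]
 287 288 213  64  24  55  93 125 118 106  74  23   5   9
217   3   7   4   7   5  27 136 269 283 292 275 238 209 227 183 129 106 100  60  27   9   5
218   7   4   3  15   3   3  63 172 217 292 335 370 429 487 416 247 131  94  60  17   5  14
219   0   4   4   6   2  13  22  78 174 346 427 408 491 596 620 378 140  81  47   8   5   9
220   1   2   2   5   3   2   3  66 207 427 464 436 493 613 642 399 123  38  21  16   9   9
221   0   1   0   3   1   6   4  54 178 349 422 426 492 565 477 258  73  14   3   6   7   2
222   1   1   0   2   2   4   2   6  27 104 225 342 404 337 224  84  17   6   5   9   4   6
223   0   0   0   2   1   4   4   4   2   4  71 198 192 122  47  11   4   4   0  10   8   3
```

Pixel differencing puts the tip's lowest corner at about (322,223), so z ≈ 0.122–0.127, just above the lid. I'll keep feeling downwards.

Call:
move_arm --pt "0 0 -1 0" --pt "0 0 -2 0" --pt "0 0 -2 0"

```text
clock: 8.65
position: [0.5097, 0.1064, 0.1128]
tool_rot: [-3.142, 0.0, 0.092]
force: [1.1, -1.0, -0.8]
grip_width: -0.0001
finger_force: 0.0
```

Call:
move_arm --pt "0 0 -1 0" --pt "0 0 -2 0" --pt "0 0 -2 0"

```text
clock: 9.02
position: [0.5097, 0.1064, 0.1108]
tool_rot: [-3.142, 0.0, 0.092]
force: [0.3, 0.7, -0.3]
grip_width: 0.0
finger_force: 0.0
```

No contact yet. The tip may be overhanging the lid edge at y≈132, so I'll rise, shift 10 mm inwards and feel again.

Call:
move_arm --pt "0 0 15 0" --pt "0 0 31 0" --pt "1 -10 31 0" --pt "1 -10 24 0" --pt "1 -10 20 0" --pt "1 -10 17 0" --pt "1 -10 15 0" --pt "1 -10 13 0" --pt "1 -10 12 0" --pt "1 -10 12 0"

```text
clock: 10.28
position: [0.5108, 0.0964, 0.1229]
tool_rot: [-3.142, -0.0, 0.092]
force: [-0.4, -0.3, 1.3]
grip_width: -0.0
finger_force: 0.0
```

Call:
move_arm --pt "0 0 -1 0" --pt "0 0 -2 0" --pt "0 0 -3 0" --pt "0 0 -3 0"

```text
clock: 10.78
position: [0.5107, 0.0964, 0.1198]
tool_rot: [-3.142, 0.0, 0.092]
force: [0.4, -0.1, -1.1]
grip_width: 0.0005
finger_force: 0.0
```

Call:
move_arm --pt "0 0 -1 0" --pt "0 0 -2 0" --pt "0 0 -3 0" --pt "0 0 -3 0"

```text
clock: 11.28
position: [0.5109, 0.0964, 0.1172]
tool_rot: [3.141, -0.0, 0.092]
force: [-2.0, -1.8, 9.3]
grip_width: -0.0001
finger_force: 4.3
```

Contact at TCP z ≈ 0.117, on tab 1's hinge end (127 mm), which fits no lid contact at 0.111 further out. I'll ease up 1 mm and draw along −y.

Call:
move_arm --pt "0 0 1 0" --pt "0.5 -5 1 0" --pt "1 -10 1 0" --pt "1.5 -15 1 0" --pt "2 -20 1 0" --pt "2.5 -25 1 0" --pt "3 -30 1 0" --pt "3.5 -35 1 0" --pt "4 -40 1 0" --pt "4 -40 1 0"

```text
clock: 12.52
position: [0.5148, 0.0559, 0.1179]
tool_rot: [3.141, 0.0, 0.091]
force: [-0.7, 0.1, -0.2]
grip_width: 0.0001
finger_force: 0.1
```

```bash
python3 - <<'E'
from ov import *
P=monitor.observe()["position"];print(P)
n=grab_frame("scene");o=cv2.imread("pics/scene0.png")
k=8;x0,y0,x1,y1=285,185,335,222
A=[cv2.resize(im[y0:y1,x0:x1],None,fx=k,fy=k,interpolation=cv2.INTER_CUBIC) for im in(o,n)]
w=cv2.resize(grab_frame("wrist"),(400,300))
cv2.imwrite("pics/c4.png",np.vstack([np.hstack(A),np.hstack([w,cv2.resize(n,(400,300))])]))
E
```

```text
[0.51478201 0.05591066 0.11786146]
```

View pics/c4.png

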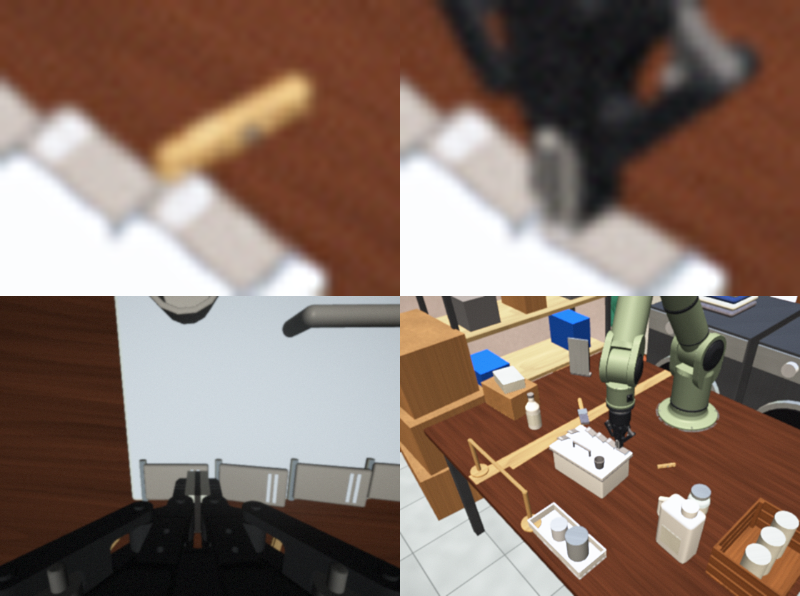

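The fingertips now lie on tab 1 (crop about (570,220)), which has been pushed down; the tub is unmoved. Carrying on.

Call:
move_arm --pt "0.5 -5 0 0" --pt "1 -10 0 0" --pt "1.5 -16 0 0" --pt "2 -22 0 0" --pt "2.5 -28 0 0" --pt "3 -34 0 0" --pt "4 -40 0 0" --pt "4.5 -46 0 0" --pt "5 -52 0 0" --pt "5.5 -58 0 0" --pt "6 -64 0 0" --pt "6 -64 0 0"

```text
clock: 14.12
position: [0.5208, -0.008, 0.1179]
tool_rot: [3.142, -0.0, 0.091]
force: [1.1, 0.8, 0.4]
grip_width: -0.0001
finger_force: 0.1
```

Call:
move_arm --pt "0.5 -5 0 0" --pt "1 -10 0 0" --pt "1.5 -16 0 0" --pt "2 -22 0 0" --pt "2.5 -28 0 0" --pt "3 -34 0 0" --pt "4 -40 0 0" --pt "4.5 -46 0 0" --pt "5 -52 0 0" --pt "5.5 -58 0 0" --pt "6 -64 0 0" --pt "6 -64 0 0"

```text
clock: 15.62
position: [0.5268, -0.0723, 0.1179]
tool_rot: [3.141, 0.0, 0.091]
force: [-0.2, -0.4, 0.4]
grip_width: -0.0
finger_force: 0.5
```

Call:
move_arm --pt "0.5 -5 0 0" --pt "1 -10 0 0" --pt "1.5 -16 0 0" --pt "2 -22 0 0" --pt "2.5 -28 0 0" --pt "3 -34 0 0" --pt "4 -40 0 0" --pt "4.5 -46 0 0" --pt "5 -52 0 0" --pt "5.5 -58 0 0" --pt "6 -64 0 0" --pt "6 -64 0 0"

```text
clock: 17.12
position: [0.5327, -0.1361, 0.1179]
tool_rot: [3.142, 0.0, 0.091]
force: [-0.2, -0.1, 0.1]
grip_width: -0.0001
finger_force: 0.0
```

```bash
python3 - <<'E'
from ov import *
n=grab_frame("scene");o=cv2.imread("pics/scene0.png")
d=np.abs(n.astype(int)-o).sum(2)
print("tub lower part diff", d[225:285,210:325].mean(), d[225:285,210:325].max())
for k,h in enumerate((118,66,14,-38)):
    for nm,z in(("raised",141),("flat",127)):
        p=proj("scene",tub([-67,h-40,z]))[0];x,y=p.round().astype(int)
        print(k+1,nm,p.round(1),"old",o[y,x],"new",n[y,x],"diff",d[y-1:y+2,x-1:x+2].mean().round())
E
```

```text
tub lower part diff 4.782898550724638 25
1 raised [305.2 207.2] old [137 168 191] new [127 158 184] diff 41.0
1 flat [305.1 211.3] old [230 229 232] new [194 194 200] diff 57.0
2 raised [289.9 199. ] old [117 125 148] new [130 127 147] diff 48.0
2 flat [289.9 203. ] old [236 234 236] new [211 212 216] diff 65.0
3 raised [275.2 191.1] old [122 132 155] new [108 115 142] diff 58.0
3 flat [275.3 195.1] old [211 212 218] new [203 206 209] diff 58.0
4 raised [261.  183.5] old [ 67  80 125] new [ 69  84 128] diff 52.0
4 flat [261.2 187.5] old [236 234 235] new [247 244 243] diff 44.0
```

The tub is unmoved and all four tabs changed alike. Here the tip is over bare lid at the corner, so I'll feel for the 120 mm surface to calibrate tip height.

Call:
move_arm --pt "0 0 -2 0" --pt "0 0 -4 0" --pt "0 0 -5 0" --pt "0 0 -6 0" --pt "0 0 -6 0"

```text
clock: 17.8
position: [0.5327, -0.1356, 0.1118]
tool_rot: [-3.142, 0.0, 0.092]
force: [-0.1, -0.9, 0.2]
grip_width: 0.0001
finger_force: 0.0
```

Call:
move_arm --pt "0 0 -1 0" --pt "0 0 -1 0"

```text
clock: 18.05
position: [0.5328, -0.1356, 0.1108]
tool_rot: [-3.142, 0.0, 0.092]
force: [-0.2, 0.3, 0.6]
grip_width: 0.0005
finger_force: 0.0
```

Call:
move_arm --pt "0 0 -1 0" --pt "0 0 -1 0"

```text
clock: 18.3
position: [0.5327, -0.1356, 0.1098]
tool_rot: [-3.142, 0.0, 0.092]
force: [-0.3, 1.1, 0.2]
grip_width: -0.0001
finger_force: 0.0
```

Call:
move_arm --pt "0 0 -1 0" --pt "0 0 -1 0"

```text
clock: 18.55
position: [0.5328, -0.1356, 0.1096]
tool_rot: [3.141, -0.0, 0.092]
force: [-5.8, 1.4, 16.1]
grip_width: -0.0
finger_force: 8.3
```

Call:
move_arm --pt "0 0 -0.7 0" --pt "0 0 -0.7 0"

```text
clock: 18.8
position: [0.5329, -0.1356, 0.1096]
tool_rot: [3.141, -0.001, 0.092]
force: [-10.5, 1.3, 29.3]
grip_width: -0.0
finger_force: 14.9
```

The lid is at TCP 0.1097, so tab-flat level (127 mm) is TCP 0.1167, and the first pass left at most ~1.2 mm, within limits. I'll rise to 0.1172 and draw along +x.

Call:
move_arm --pt "0 0 9 0" --pt "0 0 9 0" --pt "6 0.5 9 0" --pt "12 1 9 0" --pt "18 2 9 0" --pt "24 2.5 9 0" --pt "30 3 9 0" --pt "36 3.5 9 0" --pt "42 4 9 0" --pt "48 5 9 0" --pt "54 5 9 0" --pt "60 6 9 0"

```text
clock: 20.3
position: [0.5932, -0.1296, 0.1172]
tool_rot: [3.142, -0.0, 0.092]
force: [0.2, -0.1, 0.7]
grip_width: -0.0003
finger_force: 0.3
```

Call:
move_arm --pt "6 0.5 0 0" --pt "12 1 0 0" --pt "18 2 0 0" --pt "24 2.5 0 0" --pt "30 3 0 0" --pt "36 3.5 0 0" --pt "42 4 0 0" --pt "48 5 0 0" --pt "54 5 0 0" --pt "60 6 0 0" --pt "64 6 0 0" --pt "64 6 0 0"

```text
clock: 21.8
position: [0.657, -0.1235, 0.1171]
tool_rot: [-3.142, -0.0, 0.092]
force: [0.3, 0.2, -0.2]
grip_width: -0.0
finger_force: 0.3
```

Call:
move_arm --pt "0 0 25 0" --pt "0 0 65 0" --pt "0 0 115 0" --pt "0 0 160 0" --pt "-30 -50 180 0" --pt "-60 -100 180 0" --pt "-100 -150 180 0" --pt "-140 -200 180 0" --pt "-180 -250 180 0" --pt "-220 -290 180 0" --pt "-250 -330 180 0" --pt "-250 -330 180 0"

```text
clock: 23.3
position: [0.4034, -0.4568, 0.297]
tool_rot: [3.141, 0.001, 0.086]
force: [0.4, 0.8, -0.4]
grip_width: -0.0002
finger_force: 0.0
```

```bash
python3 - <<'E'
from ov import *
print(monitor.observe()["force"])
for n in("scene","top"):
    a=grab_frame(n);cv2.imwrite(f"pics/{n}9.png",a);o=cv2.imread(f"pics/{n}0.png")
    g=cv2.cvtColor(a,6).astype(np.float32);g0=cv2.cvtColor(o,6).astype(np.float32)
    d=np.abs(a.astype(int)-o).sum(2)
    if n=="scene": print("tub shift px",cv2.phaseCorrelate(g0[225:285,210:325],g[225:285,210:325]),"max",d[225:285,210:325].max())
    else: print("top left half diff max",d[130:280,60:222].max(), "lid shift",cv2.phaseCorrelate(g0[125:190,215:320],g[125:190,215:320]))
    # free-end height from the bright strip: its centroid row shift vs the predictions
    for k,(h,ax) in enumerate([(118,1),(66,1),(14,1),(-38,1),(-45,0),(7,0)]):
        def q(u,a): # u along tab, a: joint drop
            s=.32-a; r=u*np.cos(s);z=127+u*np.sin(s)
            return [-67,h-r,z] if ax else [h+r,-112,z]
        # sample the along-tab profile under both hypotheses; print match with the old raised profile
        us=np.arange(5,44,1.0)
        def prof(im,a):
            p=proj(n,tub([q(u,a) for u in us])).astype(np.float32)
            return cv2.remap(cv2.cvtColor(im,6).astype(np.float32),p[:,:1],p[:,1:],1).ravel()
        ref=prof(o,.02)
        A=np.arange(-.05,.40,.01);e=[np.abs(prof(a,x)-ref).mean() for x in A]
        print(n,k+1,"best angle %.2f err %.1f, err at 0.02 %.1f"%(A[np.argmin(e)],min(e),e[7]))
E
```

```text
[ 0.37120322  0.80238245 -0.367923  ]
tub shift px ((0.021046570747891735, -0.03125591883912193), 0.9336787494023641) max 25
scene 1 best angle 0.25 err 1.7, err at 0.02 14.4
scene 2 best angle 0.23 err 4.3, err at 0.02 9.8
scene 3 best angle 0.24 err 3.0, err at 0.02 15.4
scene 4 best angle 0.05 err 11.4, err at 0.02 12.3
scene 5 best angle 0.33 err 11.8, err at 0.02 18.1
scene 6 best angle 0.33 err 11.8, err at 0.02 19.1
top left half diff max 39 lid shift ((0.012378681347072984, 0.05199515239535657), 1.0086544268906361)
top 1 best angle 0.32 err 23.4, err at 0.02 23.8
top 2 best angle -0.05 err 22.1, err at 0.02 22.3
top 3 best angle -0.01 err 21.4, err at 0.02 21.4
top 4 best angle 0.37 err 19.1, err at 0.02 19.1
top 5 best angle 0.39 err 16.8, err at 0.02 17.0
top 6 best angle 0.35 err 15.2, err at 0.02 15.6
```

The tub and bystanders are unmoved. Tabs 1–3 look down, but image-based angles are near 0.25, so with time to spare I'll make a second pass 1 mm lower along the long row.

Call:
move_arm --pt "9 50 0 0" --pt "18 100 0 0" --pt "27 150 0 0" --pt "36 200 0 0" --pt "45 250 0 0" --pt "54 300 0 0" --pt "63 350 0 0" --pt "72 400 0 0" --pt "81 450 0 0" --pt "90 505 -30 0" --pt "103 558 -70 0" --pt "103 558 -110 0"

```text
clock: 24.9
position: [0.5096, 0.1099, 0.1866]
tool_rot: [-3.139, -0.002, 0.099]
force: [0.5, -1.2, 0.1]
grip_width: 0.0001
finger_force: 0.0
```

Call:
move_arm --pt "0 0 -30 0" --pt "0 0 -50 0" --pt "0 0 -60 0" --pt "0 0 -60 0"

```text
clock: 25.4
position: [0.5095, 0.1051, 0.1272]
tool_rot: [-3.141, 0.0, 0.093]
force: [0.3, -0.6, -0.4]
grip_width: 0.0001
finger_force: 0.0
```

Call:
move_arm --pt "0 0 -8 0" --pt "0 0 -10.2 0" --pt "1 -10 -10.2 0" --pt "2 -20 -10.2 0" --pt "3 -30 -10.2 0" --pt "4 -40 -10.2 0" --pt "4 -40 -10.2 0"

```text
clock: 26.28
position: [0.5139, 0.0633, 0.117]
tool_rot: [3.141, -0.0, 0.09]
force: [-0.4, 0.2, 0.1]
grip_width: 0.0001
finger_force: 0.1
```

Call:
move_arm --pt "1 -8 -0.4 0" --pt "2 -18 -0.4 0" --pt "3 -28 -0.4 0" --pt "4 -38 -0.4 0" --pt "5 -48 -0.4 0" --pt "6 -58 -0.4 0" --pt "6.5 -68 -0.4 0" --pt "7.5 -78 -0.4 0" --pt "8.5 -88 -0.4 0" --pt "9.5 -98 -0.4 0" --pt "10 -105 -0.4 0" --pt "10 -105 -0.4 0"

```text
clock: 27.78
position: [0.5238, -0.042, 0.1166]
tool_rot: [3.141, 0.0, 0.091]
force: [0.8, -2.9, 4.1]
grip_width: -0.0003
finger_force: 2.3
```

Call:
move_arm --pt "1 -10 0 0" --pt "2 -20 0 0" --pt "3 -30 0 0" --pt "4 -40 0 0" --pt "5 -50 0 0" --pt "6 -60 0 0" --pt "7 -70 0 0" --pt "8 -78 0 0" --pt "8 -78 0 0"

```text
clock: 28.9
position: [0.5315, -0.1196, 0.1163]
tool_rot: [3.141, 0.001, 0.09]
force: [0.2, 0.9, 0.1]
grip_width: -0.0002
finger_force: 0.0
```

Call:
move_arm --pt "0 0 25 0" --pt "0 0 75 0" --pt "0 0 130 0" --pt "0 0 180 0" --pt "-30 -50 180 0" --pt "-50 -100 180 0" --pt "-70 -150 180 0" --pt "-90 -200 180 0" --pt "-110 -250 180 0" --pt "-130 -300 180 0" --pt "-130 -320 180 0" --pt "-130 -320 180 0"

```text
clock: 30.4
position: [0.4012, -0.4394, 0.296]
tool_rot: [-3.141, 0.001, 0.09]
force: [1.0, 1.4, 0.4]
grip_width: -0.0
finger_force: 0.0
```

```bash
python3 - <<'E'
from ov import *
s=monitor.observe();print(s["clock"],s["qd"].round(3))
a=grab_frame("scene");o=cv2.imread("pics/scene0.png");b=cv2.imread("pics/scene9.png")
d=np.abs(a.astype(int)-o).sum(2);print(d[225:285,210:325].max())
d=np.abs(a.astype(int)-b).sum(2)
for k,p in enumerate([[-67,76,128],[-67,24,128],[-67,-28,128],[-67,-80,128],[-3,-112,128],[49,-112,128]]):
    x,y=proj("scene",tub(p))[0].round().astype(int);print(k+1,d[y-4:y+4,x-4:x+4].mean().round(1))
for k,h in enumerate((118,66,14,-38)):
    us=np.arange(5,44,1.0)
    def prof(im,t):
        sl=.32-t;p=proj("scene",tub([[-67,h-u*np.cos(sl),127+u*np.sin(sl)] for u in us])).astype(np.float32)
        return cv2.remap(cv2.cvtColor(im,6).astype(np.float32),p[:,:1],p[:,1:],1).ravel()
    A=np.arange(-.05,.4,.01)
    print(k+1,[A[np.argmin([np.abs(prof(im,x)-prof(o,.02)).mean() for x in A])].round(2) for im in(b,a)])
E
```

```text
30.4 [-0.024 -0.023 -0.028  0.03  -0.01  -0.005 -0.015]
31
1 17.5
2 14.5
3 20.4
4 9.0
5 3.6
6 2.8
1 [np.float64(0.25), np.float64(0.21)]
2 [np.float64(0.23), np.float64(0.24)]
3 [np.float64(0.24), np.float64(0.23)]
4 [np.float64(0.05), np.float64(0.03)]
```

The second pass met the flat faces at about 4 N at the expected height, so the tabs lie on their stops. I'll check that every tab changed, then hand in.

```bash
python3 - <<'E'
from ov import *
a=grab_frame("scene");o=cv2.imread("pics/scene0.png");d=np.abs(a.astype(int)-o).sum(2)
v=[]
for p in [[-67,80,136],[-67,28,136],[-67,-24,136],[-67,-76,136],[-7,-112,136],[45,-112,136]]:
    x,y=proj("scene",tub(p))[0].round().astype(int);v.append(d[y-5:y+6,x-5:x+6].mean().round(1))
print(v)
if min(v)>.5*np.median(v): print(bot.job_done())
E
```

```text
[np.float64(84.1), np.float64(81.7), np.float64(92.8), np.float64(73.2), np.float64(60.2), np.float64(66.6)]
the job is handed in; nothing more can be done
None
```

I pressed the six tabs down in order, 1 to 6, made a second light pass over tabs 1–4, drew the hand clear and handed the job in; the tub and other things showed no movement in the pictures, and the simulator gave no verdict.

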